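Close the denture injection flask and draw its plunger half way

ROBOT

A 7-joint arm with a two-finger parallel gripper is mounted at the origin on a cart in front of the work surface, level with it; the furniture and walls round the work are solid. World frame = base frame: x ahead of the robot, y to its left, z up, the work surface at z = 0. Lengths are in m, angles in rad, forces in N, time in s.
With the tool pointing down it reaches from about 0.425 to 0.875 m from the base axis. Payload 4.7 kg.
Tool frame: the origin (TCP) lies between the finger pads; the fingertips stand 8 mm ahead of it and the grasp point (between the pads) lies 11 mm behind it; z points along the fingers, y is the direction in which the jaws open and shut (so a half turn about z gives the same grasp; the last joint's range is limited). The gripper opens to 85 mm and grips with 20 to 120 N. Pads are 22 mm wide; open, the fingers measure 114 mm over their backs; the gripper's body (76 mm by 85 mm) begins 54 mm behind the grasp point. The pads swing forward as they close: fully open they stand 13 mm farther back than shut.
Start: joints at [-1.244, 0.321, -0.07, 1.45, 0.023, 1.371, -0.057], TCP at [0.2, 0.618, 0.211] pointing down, gripper open.
Joint ranges: [-2.86, 2.86], [-0.3, 2.09], [-1.38, 1.24], [0.06, 2.45], [-1.56, 4.7], [0.09, 2.05], [-2.69, 2.69]. Speed limits (rad/s): [2.57, 2.57, 3.14, 3.14, 3.14, 3.14, 3.14].

INTERFACE

Orientations are given as a unit quaternion [w, x, y, z].
In Python, from cell import * gives the robot as it stands. Calls block until the motion is done:
- move_pose(position, orientation): joint-space move of the TCP to a pose.
- move_l(position, vel=0.15, rotation=None, f_stop=None): straight line of the TCP; rotation=None keeps the orientation; vel is the mean speed in m/s. With f_stop (N) it stops when the force on the tool has changed by that much, and returns True; else False.
- move_j(angles): joint-space move.
- move_gripper(opening): opening from 0.0 (shut) to 1.0 (fully open); the grip force is fixed at half the most; returns when the fingers have stopped.
- sleep(seconds).
- inverse_kinematics(position, orientation): joint angles nearest the present ones, or None.
- get_image(name): name is "scene" or "side" or "wrist"; returns a dict with "image" (384x512x3 uint8, red, green, blue), "mtx" (3x3 intrinsics, pixels), "cam_to_world" (4x4, takes a point from camera to world coordinates). Camera axes: x right, y down, z forward; pixel columns grow to the right and rows downward; lengths in m; the calibration is good to about 2 mm. A picture is of the moment at which its call begins. There is no depth.
A pose or a line that the arm cannot do raises Unreachable and nothing moves.
- sign_off(): hands the job in, once; it reports no verdict.
Readings, each from a call of its own:
- current_time_s(): time.
- current_joint_positions(): joint angles.
- current_joint_velocities(): joint speeds.
- current_effort(): joint torques, N m.
- current_ee_pos(): TCP position.
- current_tool_rot(): TCP orientation.
- current_force(): force on the tool from outside, world axes, zero at the start.
- current_torque(): the same for the moment, N m.
- current_width(): opening from 0.0 (shut) to 1.0 (fully open).
Only numpy, scipy, OpenCV 4.12 (cv2) and the standard library are available. Lean on these libraries where they do the work, as an engineer would, in place of code of your own. Each camera call takes 0.05 s, during which the arm holds its last target.

TASK

Close the denture injection flask: carry the loose upper half, with its plunger pushed home, onto the two guide pins of the lower half, seat it fully down and let go of it. Then take the plunger by its black knob and draw it straight up 15 mm, half way out of its bore, without pulling it right out and without lifting the upper half off the lower, and finish while holding it there. Leave the other things where they are.

Things in the scene. Friction and masses are not known exactly. Their poses are not given: they have to be found in the camera images.
- upper: Upper flask half, loose: plain aluminium block 84 mm long (own x), 60 mm wide (own y), 32 mm high, 110 mm long over its end lugs, about 0.75 kg; grip it across the 60 mm. Origin: centre of the underside, z up. 12 mm holes run right through it at x = -30 and +30 mm, y = 0; the 15 mm bore in its middle holds the plunger. Fits either way round.
- lower: Lower flask half, fixed to the worktop: aluminium block 84 x 56 x 14 mm, 110 mm long over its end lugs, plaster bed on top. Two steel guide pins, 10 mm thick with tapered tips, stand 14 mm above its top at x = -30 and +30 mm, y = 0. Origin: centre of the underside, x along its length, z up.
- lower_seat (a point): Centre of the top face of the lower half, 14 mm above the worktop, axes as lower. The underside of the upper half rests here when seated.
- plunger: Loose plunger in the upper half's bore, 0.06 kg: steel rod 14 mm thick, 30 mm down from the origin; collar 19 mm across from 0 to 4 mm, round black knob 24 mm across from 4 to 22 mm above it. Origin: underside of the collar, z up along the rod; pushed home, it is level with the upper half's top. Slides freely when pulled straight; pulled sideways it binds and lifts the upper half.
- upper_bore (a point): Centre of the bore at the top face of the upper half, 32 mm above its underside, axes as upper. The plunger is drawn out by as much as its origin stands above this point.
- die_crown: Small cream die with a crown, 12 x 14 x 25 mm; bystander. Origin: centre of its underside.
- rubber_former: Red-brown rubber base former, 52 x 65 x 22 mm; bystander. Origin: centre of its underside.
- polish_wheel: Brown polishing wheel lying flat, 40 mm across, 10 mm high; bystander. Origin: centre of its underside.
- handpiece: Black handpiece lying down, 17 x 92 x 17 mm, its length along own y; bystander. Origin: centre of its underside.
Mind the look-alikes: they are no part of the job. Several things look just like the plunger: the one meant starts farthest to the robot's right.

How it is judged:
By the outcome, as a careful person would: the job done as asked, in the order asked, and still so for the second after the job is handed in, while the arm keeps its last pose, push and grip.
It also fails if it takes over 46 s, if anything falls off the work surface, if the arm or the gripper's body presses on something with over 40 N, if the wrist force passes 120 N, or if a joint passes its speed limit or range.

## Working session

There is one attempt and no reset: what is moved stays moved. The work goes in short steps, each a Python script; the robot and the scene stay as the last script left them, time stands still between calls to the robot, and variables do not carry over. Pictures are saved under pics/ and viewed, and the job is handed in when it is done.

```bash
ls; mkdir -p pics; python3 - <<'E'
from cell import *
import cv2,numpy as np
for n in ["scene","side","wrist"]:
    d=get_image(n); cv2.imwrite(f"pics/{n}0.png",d["image"][:,:,::-1]); np.savez(f"pics/{n}0.npz",**d)
    print(n,d["mtx"].round(1).tolist(),d["cam_to_world"].round(3).tolist())
print(current_time_s(),current_tool_rot(),current_ee_pos(),current_force())
E
```

```text
pics
scene [[438.6, 0.0, 256.7], [0.0, 438.6, 191.2], [0.0, 0.0, 1.0]] [[0.599, -0.505, 0.621, -0.14], [-0.8, -0.357, 0.481, -0.48], [-0.021, -0.786, -0.618, 0.69], [0.0, 0.0, 0.0, 1.0]]
side [[447.1, 0.0, 260.7], [0.0, 447.1, 198.0], [0.0, 0.0, 1.0]] [[-0.966, -0.131, 0.224, 0.226], [-0.258, 0.397, -0.881, 1.007], [0.027, -0.909, -0.417, 0.531], [0.0, 0.0, 0.0, 1.0]]
wrist [[336.8, 0.0, 254.5], [0.0, 336.8, 195.1], [0.0, 0.0, 1.0]] [[0.308, 0.91, 0.278, 0.128], [0.951, -0.294, -0.092, 0.642], [-0.002, 0.293, -0.956, 0.374], [0.0, 0.0, 0.0, 1.0]]
0.15 [-6.09416316e-05  1.55720848e-01  9.87800846e-01 -7.08224280e-04] [0.19992872 0.61804774 0.20969364] [-0.2563355  0.3378908 -0.0363986]
```

View pics/scene0.png

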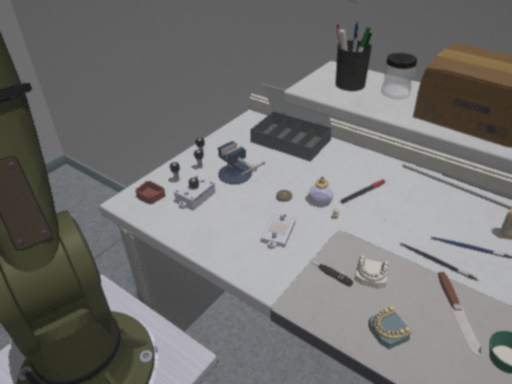

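View pics/side0.png

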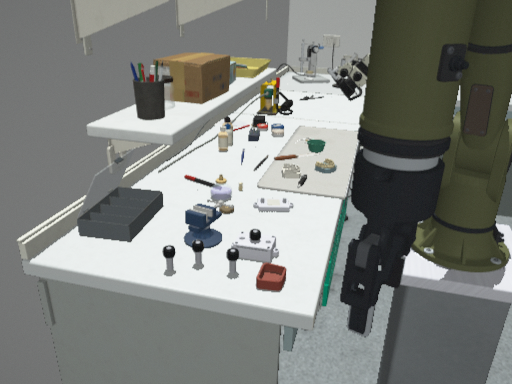

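View pics/wrist0.png

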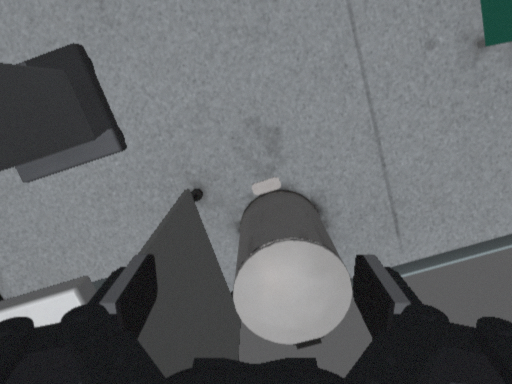

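The scene view shows the upper half with its plunger at about (195,190), the lower half at about (279,230), and three look-alike plungers further left. I'll enlarge these.

```bash
cat > h.py <<'E'
import numpy as np, cv2
def pix2w(d,uv,z):
    K=d["mtx"];T=d["cam_to_world"]
    r=T[:3,:3]@np.linalg.inv(K)@np.array([uv[0],uv[1],1.]);o=T[:3,3]
    return o+r*(z-o[2])/r[2]
def w2pix(d,p):
    T=np.linalg.inv(d["cam_to_world"]);c=T[:3,:3]@np.asarray(p,float)+T[:3,3]
    q=d["mtx"]@c;return q[:2]/q[2]
def crop(img,x0,y0,w,h,s,name):
    c=cv2.resize(img[y0:y0+h,x0:x0+w,::-1],None,fx=s,fy=s,interpolation=cv2.INTER_CUBIC)
    cv2.imwrite(name,c)
E
python3 - <<'E'
from h import *
d=np.load("pics/scene0.npz");crop(d["image"],125,125,180,130,4.4,"pics/sc_c.png")
d=np.load("pics/side0.npz");crop(d["image"],150,180,150,110,5,"pics/si_c.png")
E
```

```text
(no output)
```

View pics/sc_c.png

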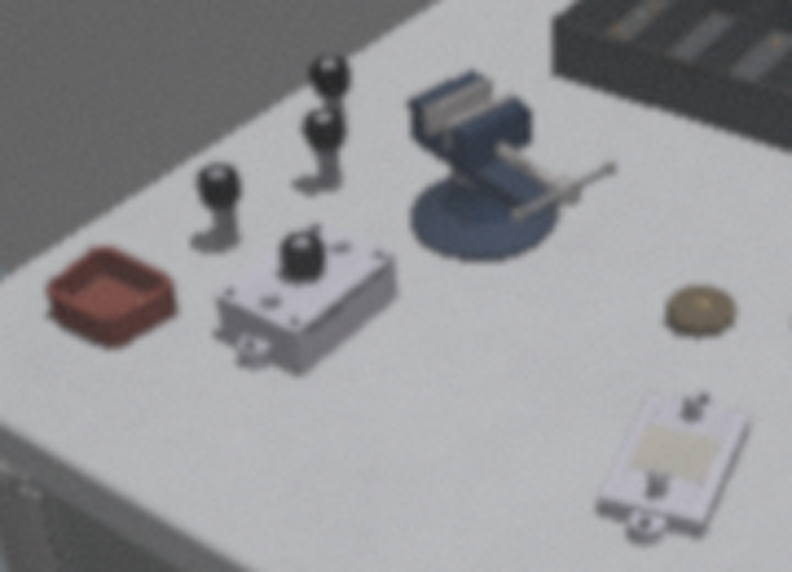

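View pics/si_c.png

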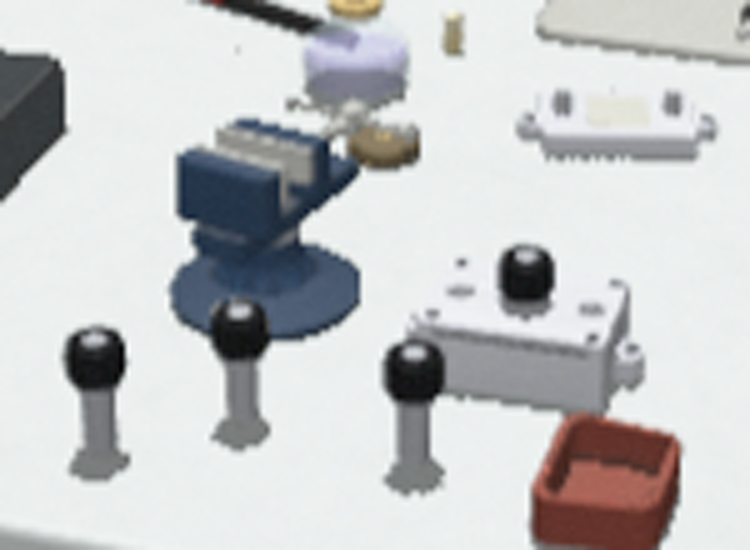

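```bash
python3 - <<'E'
from h import *
sc=np.load("pics/scene0.npz");si=np.load("pics/side0.npz")
def S(x,y): return (x/4.4+125-.4,y/4.4+125-.4)
def Q(x,y): return (x/5+150-.4,y/5+180-.4)
def rep(n,a,b):
    print(n,a.round(4),b.round(4),"mid",((a+b)/2).round(4),"len",np.linalg.norm(a-b).round(4),"yaw",np.degrees(np.arctan2((b-a)[1],(b-a)[0])).round(1))
rep("up sc",pix2w(sc,S(270,300),.032),pix2w(sc,S(342,246),.032))
rep("up si",pix2w(si,Q(592,309),.032),pix2w(si,Q(460,290),.032))
rep("lo sc",pix2w(sc,S(657,478),.026),pix2w(sc,S(693,400),.026))
rep("lo si",pix2w(si,Q(674,94),.026),pix2w(si,Q(563,93),.026))
print("knob",pix2w(sc,S(302,256),.045),pix2w(si,Q(526,275),.045))
E
```

```text
up sc [0.4165 0.1688 0.032 ] [0.4765 0.1699 0.032 ] mid [0.4465 0.1694 0.032 ] len 0.06 yaw 1.1
up si [0.4189 0.1698 0.032 ] [0.4795 0.1713 0.032 ] mid [0.4492 0.1705 0.032 ] len 0.0606 yaw 1.5
lo sc [ 0.4297 -0.0825  0.026 ] [ 0.4883 -0.0642  0.026 ] mid [ 0.459  -0.0733  0.026 ] len 0.0614 yaw 17.3
lo si [ 0.435 -0.078  0.026] [ 0.4927 -0.0603  0.026 ] mid [ 0.4638 -0.0692  0.026 ] len 0.0603 yaw 17.1
knob [0.4444593  0.16906667 0.045     ] [0.44897915 0.17152604 0.045     ]
```

```bash
cat >> h.py <<'E'
def qd(psi):  # tool down, jaws (tool y) at world angle psi deg
    a=np.radians((psi+90)/2); return [0.,float(np.cos(a)),float(np.sin(a)),0.]
E
python3 - <<'E'
from h import *
sc=np.load("pics/scene0.npz")
def S(x,y): return (x/4.4+125-.4,y/4.4+125-.4)
for n,p in dict(pl1=(218,238),pl2=(328,182),red=(112,300),vise=(485,215),viseclose=(480,258)).items(): print(n,pix2w(sc,S(*p),0).round(3))
from cell import *
move_pose([.448,.170,.20],qd(91.3))
d=get_image("wrist");np.savez("pics/w1.npz",**d);cv2.imwrite("pics/w1.png",d["image"][:,:,::-1])
print(current_time_s(),current_ee_pos(),current_joint_positions().round(2))
E
```

```text
pl1 [0.469 0.269 0.   ]
pl2 [0.551 0.254 0.   ]
red [0.39  0.276 0.   ]
vise [0.58  0.151 0.   ]
viseclose [0.545 0.126 0.   ]
2.0583 [0.44783218 0.17117973 0.20004125] [-0.72 -0.05  0.29  1.88  0.01  1.3   1.16]
```

View pics/w1.png

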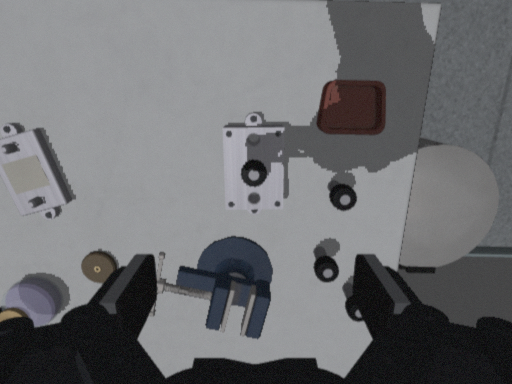

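```bash
python3 - <<'E'
from h import *
d=np.load("pics/w1.npz");crop(d["image"],200,100,110,125,4.8,"pics/w1a.png");crop(d["image"],0,110,90,115,5,"pics/w1b.png")
E
```

```text
(no output)
```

View pics/w1a.png

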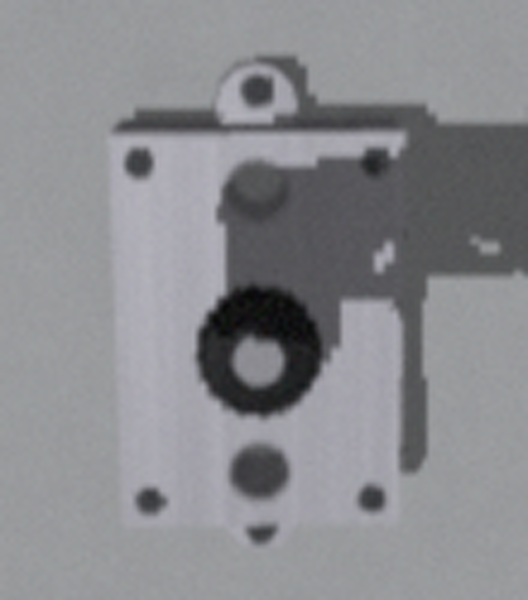

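View pics/w1b.png

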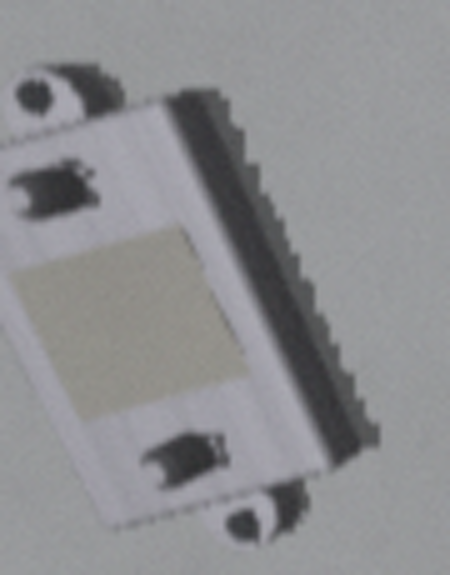

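```bash
python3 - <<'E'
from h import *
d=np.load("pics/w1.npz")
A=lambda x,y:pix2w(d,(x/4.8+200-.4,y/4.8+100-.4),.032)
c=[A(*p) for p in [(110,130),(405,130),(398,525),(123,525)]]
print(np.round(c,4)[:,:2].tolist(),np.mean(c,0))
s=[A(*p) for p in [(139,163),(376,162),(372,498),(151,500)]];print(np.mean(s,0))
h=[A(257,188),A(259,471)];print(np.round(h,4),np.mean(h,0),np.degrees(np.arctan2(*(h[1]-h[0])[1::-1])))
print("knob",pix2w(d,(259/4.8+199.6,351/4.8+99.6),.047))
e=s;print("yaw", [np.degrees(np.arctan2(*(b-a)[1::-1])).round(1) for a,b in [(s[0],s[3]),(s[1],s[2]),(c[0],c[3]),(c[1],c[2])]], np.degrees(np.arctan2(*(s[1]-s[0])[1::-1])))
E
```

```text
[[0.4054, 0.14], [0.404, 0.1997], [0.4887, 0.2024], [0.4901, 0.1425]] [0.44704033 0.1711234  0.032     ]
[0.4473121  0.17123334 0.032     ]
[[0.4164 0.17   0.032 ]
 [0.4771 0.1718 0.032 ]] [0.4467225  0.17090081 0.032     ] 1.711783960497962
knob [0.44702654 0.17115978 0.047     ]
yaw [np.float64(2.1), np.float64(1.8), np.float64(1.7), np.float64(1.8)] 91.61647108386495
```

```bash
python3 - <<'E'
from h import *
from cell import *
move_pose([.4615,-.071,.20],qd(107.2))
d=get_image("wrist");np.savez("pics/w2.npz",**d);cv2.imwrite("pics/w2.png",d["image"][:,:,::-1])
print(current_time_s(),current_ee_pos(),current_joint_positions().round(2))
crop(d["image"],195,105,120,125,4.8,"pics/w2a.png")
E
```

```text
3.0667 [ 0.4618724  -0.06899157  0.19993805] [-0.51 -0.1   0.57  1.92  0.05  1.31  1.92]
```

View pics/w2a.png

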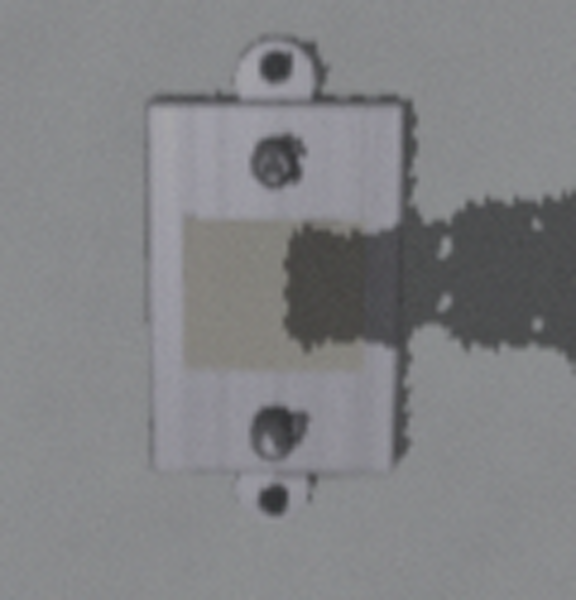

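View pics/w2.png

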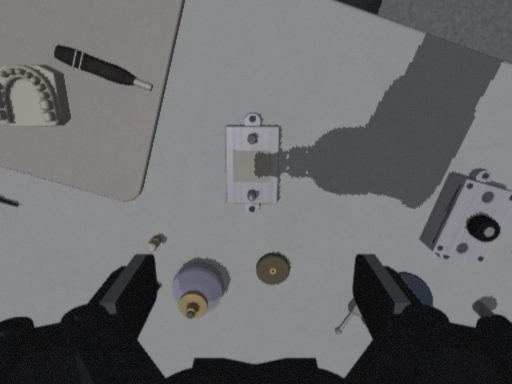

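```bash
python3 - <<'E'
from h import *
from cell import *
d=np.load("pics/w2.npz")
A=lambda x,y,z:pix2w(d,(x/4.8+195-.4,y/4.8+105-.4),z)
def rep(n,ps,z):
    c=[A(*p,z) for p in ps];a,b=c[0],c[-1]
    print(n,np.round(c,4)[:,:2].tolist(),np.mean(c,0).round(4),np.degrees(np.arctan2(*(b-a)[1::-1])).round(2))
rep("top",[(152,101),(405,101),(393,470),(154,470)],.014)
rep("bed",[(183,216),(366,216),(362,370),(183,370)],.014)
rep("pins",[(273,161),(271,431)],.026)
rep("lug",[(276,67),(274,499)],.008)
print(current_ee_pos(),current_joint_velocities().round(4),d["cam_to_world"].round(4).tolist())
R=d["cam_to_world"][:3,3]-current_ee_pos();print(R, current_force(),current_tool_rot())
d=np.load("pics/w1.npz");print(d["cam_to_world"][:3,3])
E
```

```text
top [[0.4298, -0.1084], [0.4138, -0.0568], [0.4931, -0.0332], [0.5093, -0.0853]] [ 0.4615 -0.0709  0.014 ] 16.18
bed [[0.4515, -0.0952], [0.4396, -0.0571], [0.4728, -0.0472], [0.4847, -0.0855]] [ 0.4622 -0.0713  0.014 ] 16.19
pins [[0.4327, -0.0803], [0.489, -0.0635]] [ 0.4609 -0.0719  0.026 ] 16.69
lug [[0.4156, -0.0851], [0.5099, -0.0565]] [ 0.4628 -0.0708  0.008 ] 16.88
[ 0.4618724  -0.06899157  0.19993805] [-0.0053 -0.001  -0.0051 -0.0012  0.0057  0.0013  0.0032] [[-0.2969, 0.9131, 0.2793, 0.3898], [0.9549, 0.2839, 0.0869, -0.0905], [0.0, 0.2925, -0.9563, 0.3644], [0.0, 0.0, 0.0, 1.0]]
[-0.07208084 -0.02149674  0.1644611 ] [-0.2708583   0.3863676   0.51624723] [-2.42132529e-06 -1.50900908e-01  9.88548886e-01  1.26832670e-04]
[0.37245966 0.17043512 0.36449333]
```

```bash
python3 - <<'E'
from h import *
from cell import *
q=qd(91.8)
move_pose([.447,.1711,.12],q)
a=current_ee_pos(); sleep(.3); print(a,current_ee_pos())
print(move_l([.447,.1711,.010],vel=.08,f_stop=15)); sleep(.2)
print(current_ee_pos(),current_force(),current_tool_rot(),current_time_s())
d=get_image("wrist");cv2.imwrite("pics/w3.png",d["image"][:,:,::-1])
d=get_image("side");crop(d["image"],150,180,150,110,5,"pics/s3.png")
E
```

```text
[0.4475679  0.17039896 0.12031736] [0.44750859 0.17030712 0.12037465]
False
[0.44726367 0.17122865 0.01033115] [ 0.55617212 -0.20043122 -0.0373921 ] [ 3.05270506e-04 -1.57194713e-02  9.99876379e-01  1.78609516e-04] 6.0917
```

View pics/w3.png

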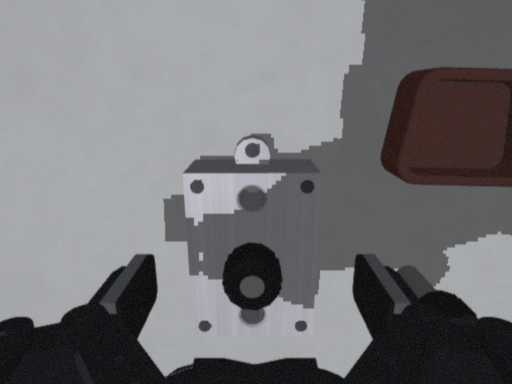

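View pics/s3.png

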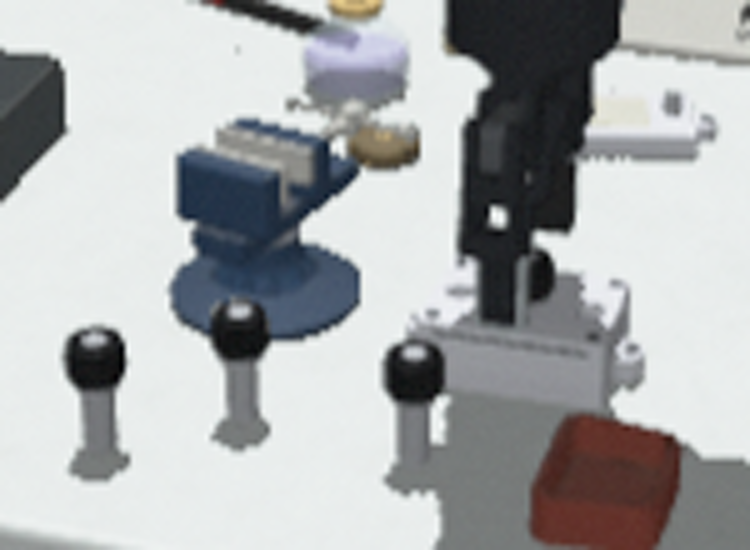

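```bash
python3 - <<'E'
from h import *
d=np.load("pics/side0.npz")
for z in (0,.01,.02,.03): print(z,(w2pix(d,[.447,.218,z])-[150,180])*5)
E
```

```text
0 [497.20312168 415.1040772 ]
0.01 [497.5821112  395.40388033]
0.02 [497.96439889 375.53224097]
0.03 [498.35002802 355.48691133]
```

```bash
python3 - <<'E'
from h import *
from cell import *
print(current_width(),current_ee_pos())
move_gripper(0.8);print(current_width(),current_ee_pos(),current_time_s())
d=get_image("scene");np.savez("pics/sc4.npz",**d);crop(d["image"],140,120,120,90,6,"pics/sc4.png")
d=get_image("side");crop(d["image"],210,200,75,60,10,"pics/s4.png")
d=get_image("wrist");cv2.imwrite("pics/w4.png",d["image"][:,:,::-1])
E
```

```text
0.999445514134353 [0.44708847 0.17118156 0.01017844]
0.799469997895482 [0.44701887 0.17111277 0.01001786] 6.5083
```

View pics/sc4.png

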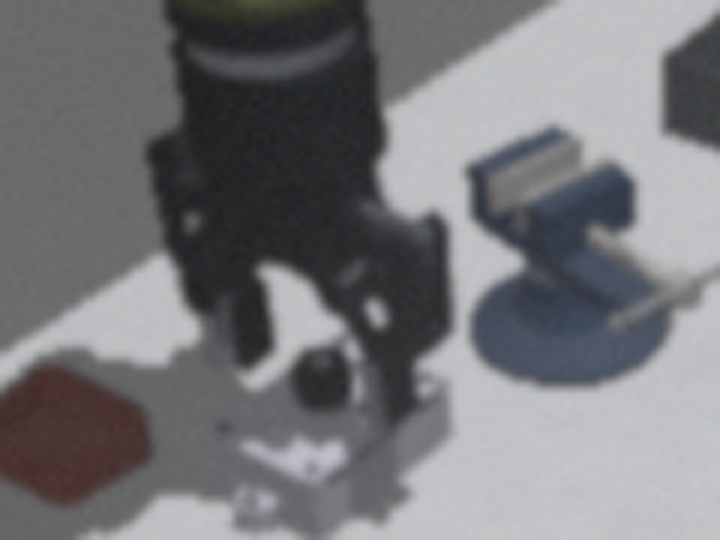

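View pics/s4.png

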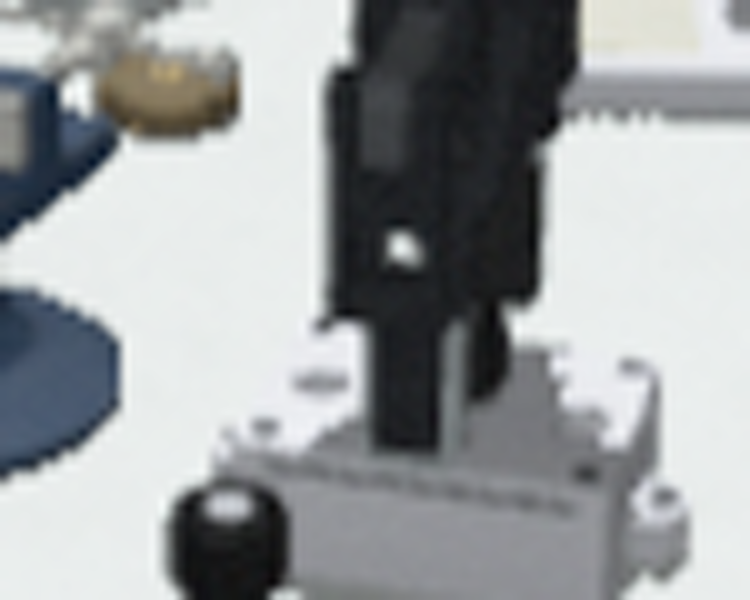

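View pics/w4.png

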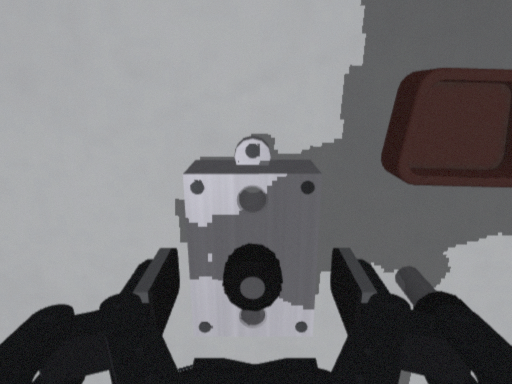

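```bash
python3 - <<'E'
from h import *
d=np.load("pics/side0.npz");s=np.load("pics/sc4.npz")
for z in (0,.01,.02,.03,.04): print(z,(w2pix(d,[.447,.208,z])-[210,200])*10,(w2pix(s,[.447,.133,z])-[140,120])*6)
print((w2pix(d,[.447,.201,.032])-[210,200])*10)
E
```

```text
0 [407.25209498 606.15023463] [399.5924512 491.0044845]
0.01 [408.05834627 567.00401208] [397.3519979  472.22649839]
0.02 [408.87155009 527.52022052] [395.08574276 453.23225846]
0.03 [409.69179677 487.69447461] [392.79323748 434.0180074 ]
0.04 [410.51917819 447.52231272] [390.47402333 414.57990034]
[418.81700434 463.68143242]
```

```bash
python3 - <<'E'
from h import *
from cell import *
print(move_gripper(0.66),current_width(),current_force(),current_time_s())
d=get_image("side");crop(d["image"],210,200,75,60,10,"pics/s5.png")
d=get_image("wrist");cv2.imwrite("pics/w5.png",d["image"][:,:,::-1])
E
```

```text
False 0.6636500893357441 [-0.11253893  0.77787722  0.15163494] 6.9333
```

View pics/s5.png

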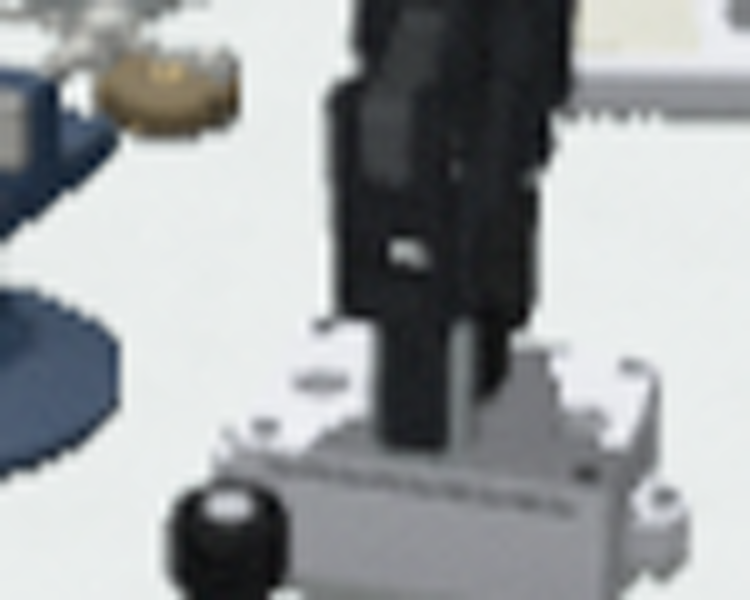

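View pics/w5.png

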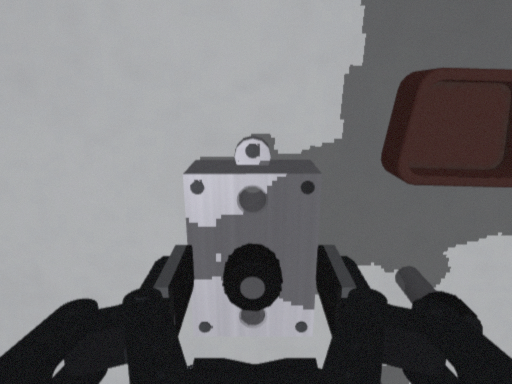

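```bash
python3 - <<'E'
from h import *
from cell import *
move_gripper(0.88)
print(move_l([.447,.1711,-.012],vel=.03,f_stop=8),current_ee_pos(),current_force(),current_time_s())
d=get_image("side");crop(d["image"],210,200,75,60,10,"pics/s6.png")
d=get_image("wrist");cv2.imwrite("pics/w6.png",d["image"][:,:,::-1])
E
```

```text
False [ 0.44714177  0.17115011 -0.01190652] [-0.16037    -0.33734612  0.57775342] 8.2417
```

View pics/s6.png

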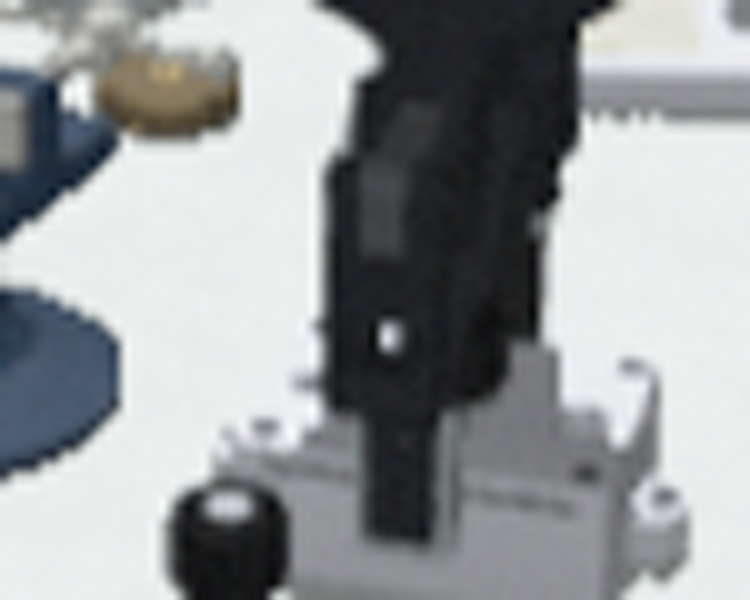

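View pics/w6.png

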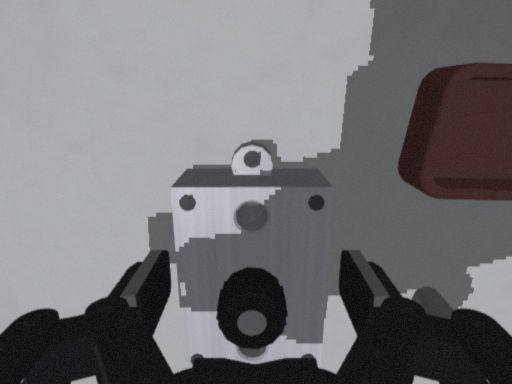

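```bash
python3 - <<'E'
from h import *
from cell import *
print(move_l([.447,.1711,-.018],vel=.03,f_stop=8),current_ee_pos(),current_force())
move_gripper(0.0);sleep(.1);print(current_width(),current_force(),current_ee_pos(),current_tool_rot())
print(move_l([.447,.1711,.03],vel=.06));sleep(.2)
print(current_width(),current_force(),current_time_s(),current_ee_pos())
d=get_image("side");crop(d["image"],190,170,110,90,7,"pics/s7.png")
d=get_image("wrist");cv2.imwrite("pics/w7.png",d["image"][:,:,::-1])
E
```

```text
False [ 0.44672369  0.17094388 -0.0183054 ] [ 0.42663199  0.52113061 -0.10606312]
0.6922644820532202 [-1.1685454  -2.51433635  4.93604984] [ 0.44724964  0.17078865 -0.01765196] [ 1.17614511e-04 -1.56677973e-02  9.99877236e-01 -1.41569487e-04]
False
0.690213717594244 [-0.93155167  0.08341286 -6.44871397] 10.225 [0.44669024 0.17092247 0.02958314]
```

View pics/s7.png

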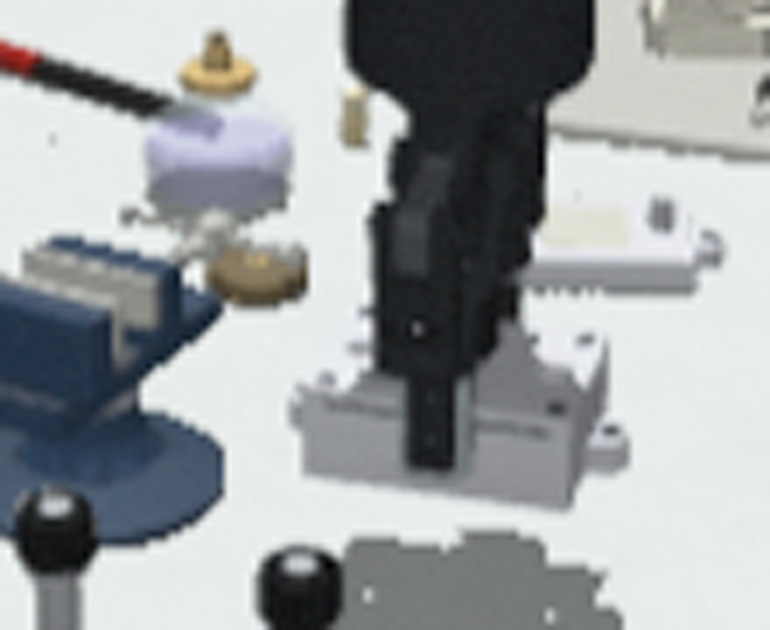

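View pics/w7.png

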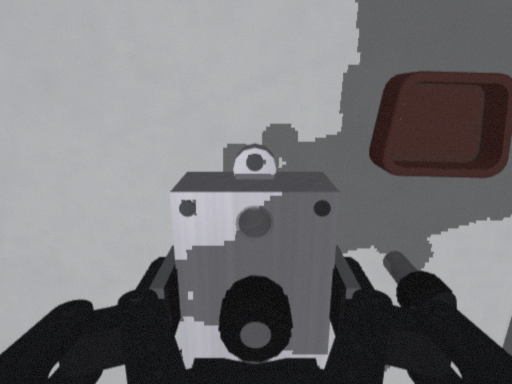

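```bash
python3 - <<'E'
from h import *
from cell import *
move_l([.447,.1711,.08],vel=.12)
move_l([.4618,-.0711,.08],vel=.15,rotation=qd(106.8))
move_l([.4618,-.0711,.022],vel=.06);sleep(.2)
print(current_ee_pos(),current_tool_rot(),current_force(),current_width(),current_time_s())
d=get_image("side");np.savez("pics/si8.npz",**d);crop(d["image"],210,150,110,80,7,"pics/s8.png")
d=get_image("scene");np.savez("pics/sc8.npz",**d);crop(d["image"],220,165,110,90,7,"pics/c8.png")
d=get_image("wrist");np.savez("pics/w8.npz",**d);cv2.imwrite("pics/w8.png",d["image"][:,:,::-1])
E
```

```text
[ 0.46210886 -0.07106197  0.02234228] [ 3.87082975e-04 -1.46099669e-01  9.89269799e-01  3.53579439e-05] [ 0.40114396  0.41460901 -7.20369898] 0.6899347832198602 13.975
```

View pics/s8.png

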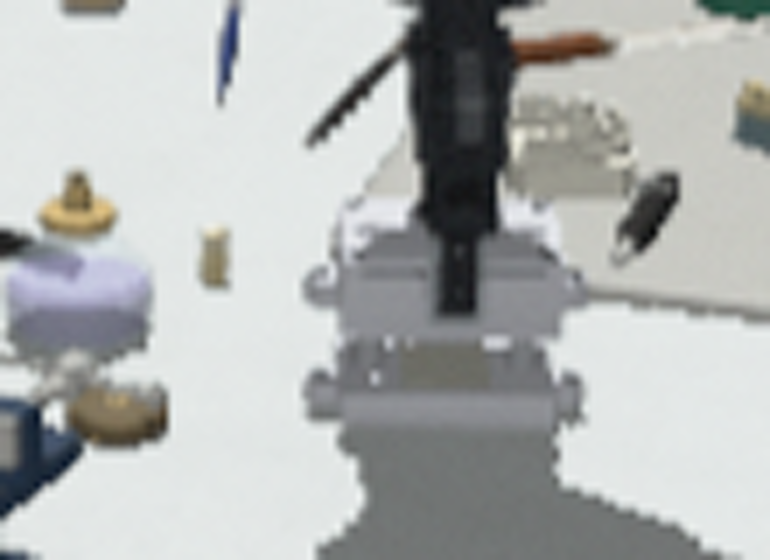

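View pics/c8.png

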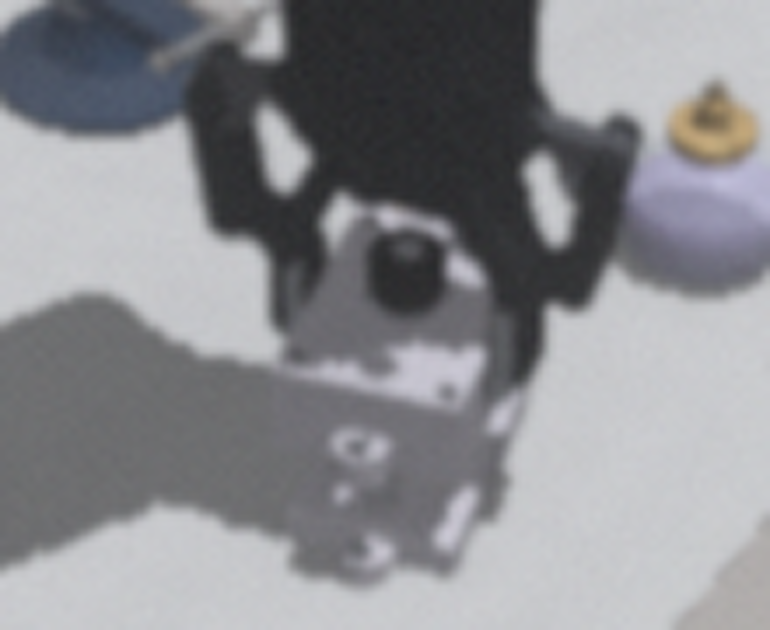

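View pics/w8.png

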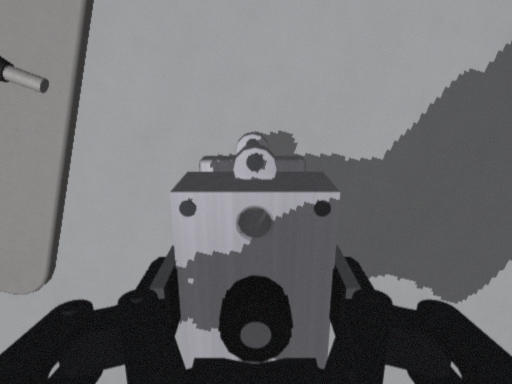

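```bash
python3 - <<'E'
from h import *
from cell import *
print(move_l([.4618,-.0711,-.007],vel=.025,f_stop=12));
print(current_ee_pos(),current_tool_rot(),current_force(),current_torque(),current_width(),current_time_s())
d=get_image("side");crop(d["image"],210,150,110,80,7,"pics/s9.png")
E
```

```text
True
[ 0.46184094 -0.07136841 -0.00365327] [-2.94361143e-04 -1.46057335e-01  9.89276079e-01 -9.21491913e-05] [-1.33799656  0.00451403  4.18749813] [-0.12730849  0.08993041 -0.04228742] 0.6902809647120232 15.075
```

View pics/s9.png

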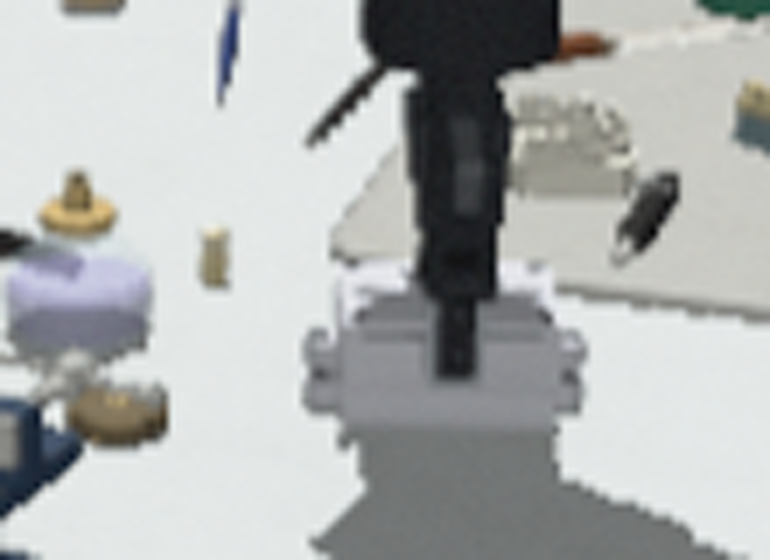

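```bash
python3 - <<'E'
from h import *
from cell import *
print(move_l([.4618,-.0712,-.006],vel=.02,f_stop=12),current_ee_pos(),current_force())
move_gripper(0.9);sleep(.1)
p=current_ee_pos();print(p,current_force())
move_l([.4618,-.0712,.07],vel=.08)
move_gripper(0.5);sleep(.1)
move_l([.4618,-.0712,.04],vel=.06);sleep(.2)
print(current_ee_pos(),current_width(),current_time_s())
d=get_image("side");np.savez("pics/si10.npz",**d);crop(d["image"],225,165,90,65,8.5,"pics/s10.png")
d=get_image("wrist");np.savez("pics/w10.npz",**d);cv2.imwrite("pics/w10.png",d["image"][:,:,::-1])
E
```

```text
True [ 0.46166892 -0.07140554 -0.00354359] [-1.06091646  0.58737685  6.13572968]
[ 0.45982078 -0.0714116  -0.00490989] [ 0.31632009 -0.30933914  0.19036468]
[ 0.46215576 -0.07122667  0.04033877] 0.5011555804405662 18.2083
```

View pics/s10.png

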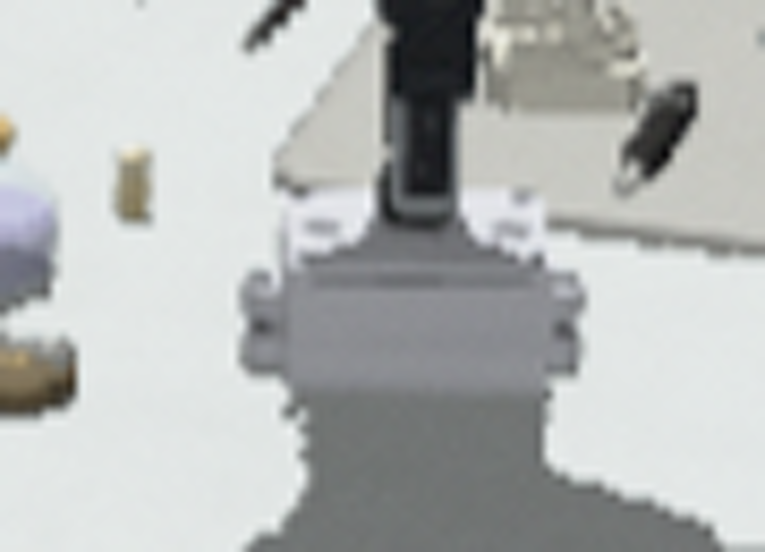

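View pics/w10.png

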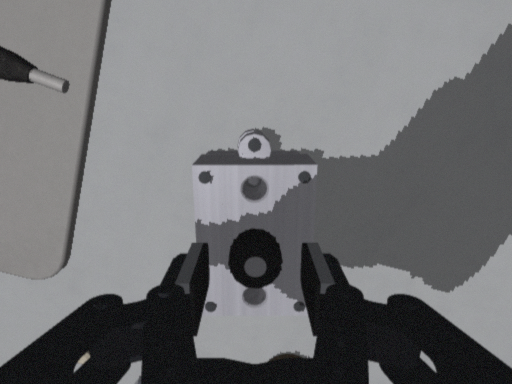

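```bash
python3 - <<'E'
from h import *
d=np.load("pics/si10.npz");w=np.load("pics/w10.npz")
for z in (.04,.05,.06,.07,.08): print(z,((w2pix(d,[.455,-.048,z])-[225,165])*8.5).round(0))
print(pix2w(w,(254.8,256),.060),pix2w(w,(254.6,187),.046),pix2w(w,(254.6,295),.046))
E
```

```text
0.04 [424. 273.]
0.05 [425. 244.]
0.06 [427. 214.]
0.07 [428. 185.]
0.08 [429. 155.]
[ 0.4614465  -0.07006456  0.06      ] [ 0.43254111 -0.07884227  0.046     ] [ 0.49048428 -0.06137118  0.046     ]
```

```bash
python3 - <<'E'
from h import *
from cell import *
print(move_l([.4617,-.0713,.0265],vel=.03,f_stop=6),current_ee_pos())
sleep(.2);f0=current_force()
move_gripper(0.0);sleep(.3)
print(current_width(),current_ee_pos(),f0,current_force(),current_torque(),current_time_s())
d=get_image("side");np.savez("pics/si11.npz",**d);crop(d["image"],225,165,90,65,8.5,"pics/s11.png")
E
```

```text
False [ 0.46163707 -0.07134909  0.02635676]
0.2551799812560562 [ 0.46193106 -0.07132351  0.02686808] [-0.46280468 -0.53573511  0.11942786] [-1.0986715   0.38798613  4.96233853] [ 0.02646146  0.29706964 -0.04396575] 19.725
```

View pics/s11.png

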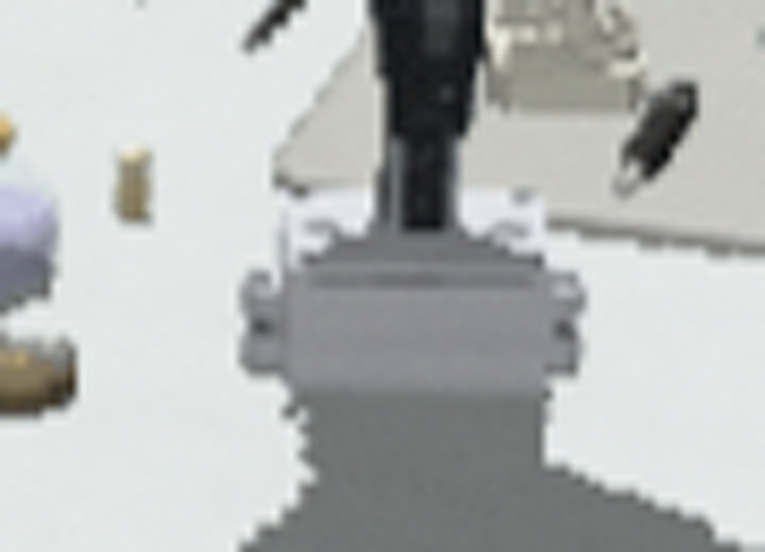

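```bash
python3 - <<'E'
from h import *
from cell import *
for z in (.030,.0345,.0415):
    r=move_l([.4619,-.0713,z],vel=.02,f_stop=12); print(r,current_ee_pos(),current_force().round(2),current_width())
    if r: break
sleep(.4)
print(current_ee_pos(),current_force().round(2),current_torque().round(2),current_width(),current_time_s())
d=get_image("side");np.savez("pics/si12.npz",**d);crop(d["image"],225,165,90,65,8.5,"pics/s12.png")
d=get_image("scene");np.savez("pics/sc12.npz",**d);crop(d["image"],230,175,90,75,8,"pics/c12.png")
d=get_image("wrist");cv2.imwrite("pics/w12.png",d["image"][:,:,::-1])
E
```

```text
False [ 0.46179208 -0.07126064  0.02985602] [ 0.53 -0.58 -0.59] 0.25447891532488015
False [ 0.46206891 -0.07127753  0.03466798] [-0.13 -0.99 -1.11] 0.2563404004373884
False [ 0.46200533 -0.07128888  0.04161838] [ 0.34 -0.43 -0.99] 0.2570984217901155
[ 0.46186774 -0.07131514  0.04143796] [-0.07 -0.59 -0.64] [-0.05 -0.04  0.03] 0.2549418565569133 21.375
```

View pics/s12.png

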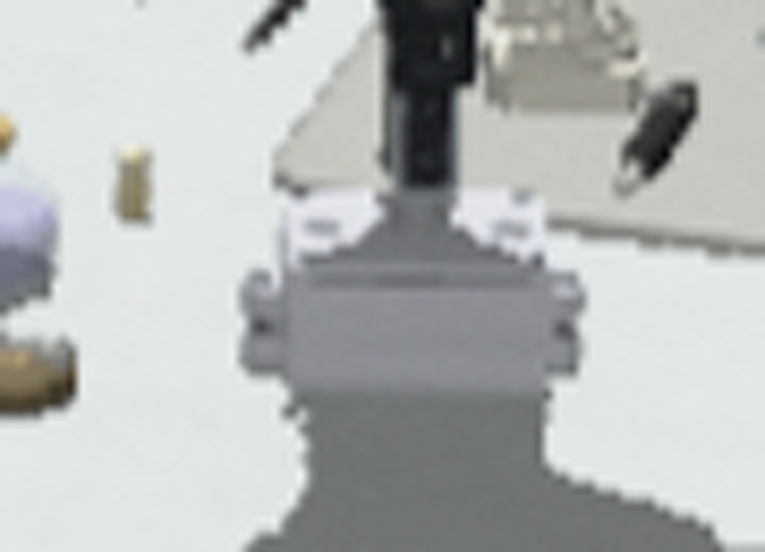

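View pics/c12.png

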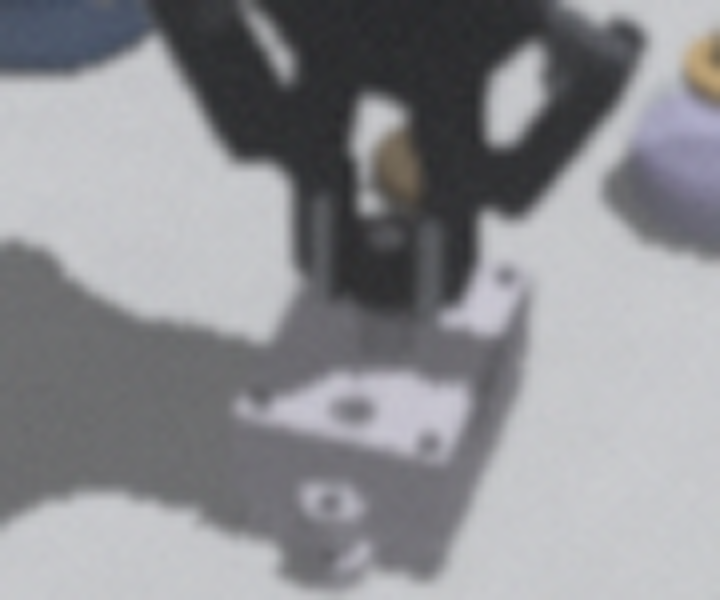

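View pics/w12.png

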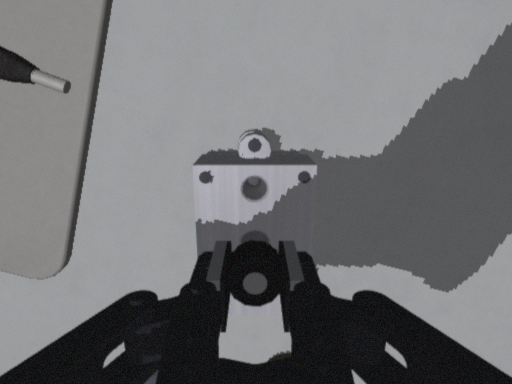

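```bash
python3 - <<'E'
from h import *
s=np.load("pics/sc12.npz")
c=[.4617,-.071]
for dz in (.011,.013,.015,.017):
    print(dz,[((w2pix(s,[*c,z+dz])-[230,175])*8).round(0).tolist() for z in (.046,.050,.068)])
# knob bottom-front/collar front edges
f=np.array([c[0]-.0095*.79,c[1]-.0095*.61])
print([((w2pix(s,[*f,.046+dz])-[230,175])*8).round(0).tolist() for dz in (.011,.013,.015,.017)])
# reference: c8 holds plunger home, block underside .040: top knob .094 center
s8=np.load("pics/sc8.npz");print(((w2pix(s8,[.462,-.071,.040+.032+.022])-[220,165])*7).round(0))
crop(s["image"],255,185,50,40,15,"pics/c12b.png")
E
```

```text
0.011 [[384.0, 301.0], [384.0, 290.0], [385.0, 240.0]]
0.013 [[384.0, 295.0], [385.0, 284.0], [385.0, 234.0]]
0.015 [[384.0, 290.0], [385.0, 279.0], [385.0, 228.0]]
0.017 [[385.0, 284.0], [385.0, 273.0], [385.0, 222.0]]
[[386.0, 324.0], [386.0, 318.0], [386.0, 313.0], [386.0, 307.0]]
[408. 241.]
```

View pics/c12b.png

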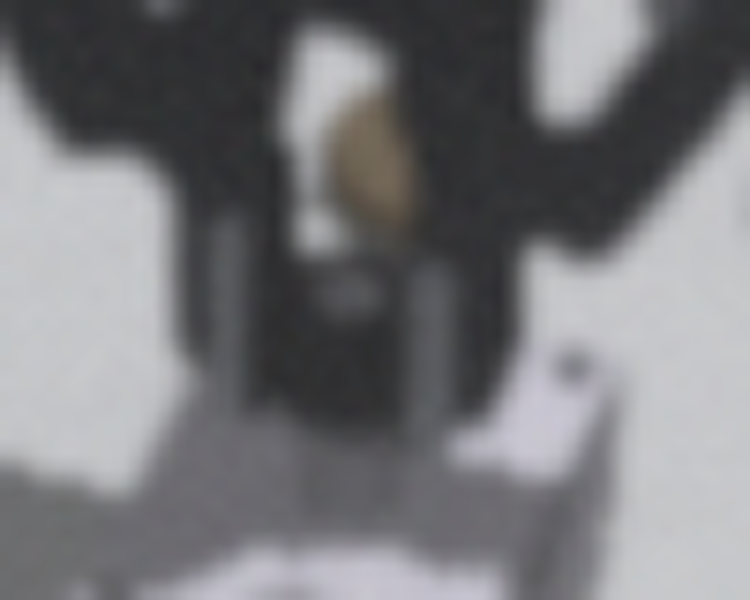

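```bash
python3 - <<'E'
from h import *
from cell import *
print(move_l([.4619,-.0713,.0421],vel=.02,f_stop=12));sleep(.3)
print(current_ee_pos(),current_force().round(2),current_width(),current_time_s())
d=get_image("scene");crop(d["image"],100,100,240,170,3.3,"pics/c13.png")
sign_off()
E
```

```text
False
[ 0.46189216 -0.0713072   0.0420895 ] [-0.19 -0.11 -1.39] 0.25561281169303546 22.075
the job is handed in; nothing more can be done
```

View pics/c13.png

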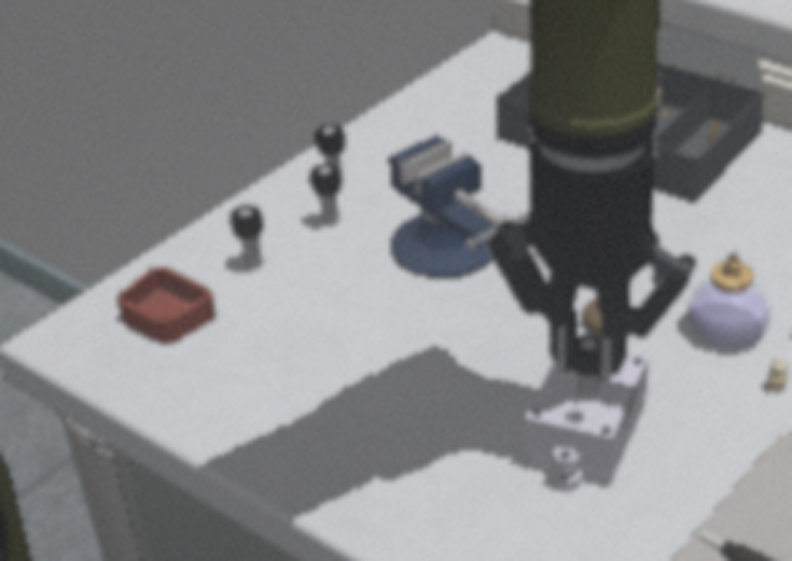

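The flask is closed and the job is handed in at 22.1 s, with the arm holding the plunger about 15 mm out of its bore.

- **Upper half:** I carried it over with its plunger home and lowered it onto both pins. It stopped within about 0.2 mm of the expected seated height. I then let go; the pictures showed it flush and level, with the pins in its holes.
- **Plunger:** I gripped the black knob and drew it straight up. The tool rose 15.2 mm. A rough reading of the knob in the scene picture before a last 0.7 mm lift gave 13.8 ± 1 mm, so about 14.5 mm at the end.
- **Last checks:** The force on the tool was about 1.4 N, so nothing was binding. The upper half had not moved in the pictures taken just before that last lift. The red former, the polishing wheel, the die and the look-alike plungers looked undisturbed in the last picture; the handpiece was only partly in view.

**Disagreements:** The fingertips stood about 25–30 mm higher than the stated tool geometry. All three cameras and a test close above the block agreed on this, so I set the grasp heights from the pictures. The gripper read 21.7 mm on the knob, which is given as 24 mm.

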